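# Clear the scanner lid onto the roller pyramid and hold the lid half open

## Task

I want to lay a score sheet on the scanner's glass: take the wooden roller off the scanner's lid and lay it gently on top of the pyramid of rollers in the tray, in the gap between the upper two and in line with them. Then raise the lid by its front and hold it half open, at 45 degrees, keeping still: it falls shut when let go, so finish while still holding it there with the gripper, with nothing else propping it. Leave the pile standing and the other things on the desk where they are.

Things in the scene. Friction and masses are not known exactly. Their poses are not given: they have to be found in the camera images.
- scanner: A4 flatbed scanner, light grey, fixed, 300 mm deep (its x) by 420 mm wide (y), body 62 mm high. Origin: centre of its underside at desk height; x points from its front to its hinge side, z up. Closed, the flat lid (290 x 412 mm, 24 mm thick) has its top 88 mm above the desk and its front edge 150 mm in front of the origin
- lid (a joint): angle in rad of the scanner lid: 0 closed and level, growing as the front edge rises, stop at 1.31. The lid (0.5 to 0.75 kg) has no catch and no spring; the loose hinge cannot carry it, it falls shut from any angle when let go. Lifting it at the tab takes 2 to 4 N
- lid_tab (a point): grip tab in the middle of the lid's front edge: a tongue 54 mm wide (along the hinge), 16 mm thick, sticking out 42 mm in front of the lid, nothing under it down to the desk. The point is the middle of the tongue, 21 mm from the lid's edge; closed it is 76 mm above the desk. It moves with the lid; its axes are the lid's (y along the hinge, x from the tab to the hinge)
- lid_hinge (a point): middle of the hinge line, 70 mm above the desk on the scanner's far side, 142 mm behind the scanner's origin; the hinge line is the scanner's y axis direction. The tab point lies 313 mm in front of it and 6 mm above it when closed
- tray: wooden tray fixed on the desk, 112 (x) by 168 mm (y), walls 22 mm high, floor 8 mm up; origin: centre of its underside, z up. Rollers lie in it along its x, side by side in y: three on the floor (centres 33 mm above the desk, 50 mm apart), two in the gaps on top (76 mm up, 25 to 28 mm either side of the middle). Top place is the gap between those two, over the middle, centre 117 to 119 mm up
- roller6: loose wooden roller lying on the scanner's closed lid: plain cylinder 50 mm in diameter, 90 mm long, about 0.115 kg. Origin: its centre; its x axis runs along the roller (y and z turn as it rolls)
- roller1: wooden roller like roller6 (50 x 90 mm), origin at its centre, x along it; bottom layer of the pile in the tray
- roller2: wooden roller like roller6 (50 x 90 mm), origin at its centre, x along it; bottom layer of the pile in the tray
- roller3: wooden roller like roller6 (50 x 90 mm), origin at its centre, x along it; bottom layer of the pile in the tray
- roller4: wooden roller like roller6 (50 x 90 mm), origin at its centre, x along it; second layer of the pile, loose in the gaps of the bottom layer
- roller5: wooden roller like roller6 (50 x 90 mm), origin at its centre, x along it; second layer of the pile, loose in the gaps of the bottom layer
- stapler: bystander: black stapler 145 x 36 x 50 mm in front of the tray; origin under its middle
- peg_toy: bystander: wooden peg board 60 x 165 mm, 91 mm high with coloured square rings on three pegs, behind the tray; origin under its middle
- glasses_case: bystander: dark glasses case 60 x 155 x 36 mm in front of the scanner, left of the tab; origin under its middle
- mug: bystander: white mug, 82 mm wide, 95 mm high, beside the tray; origin under its middle
- tape_dispenser: bystander: black tape dispenser 150 x 58 x 85 mm, beside the tray; origin under its middle
- mouse: bystander: computer mouse 108 x 60 x 33 mm, in front of the scanner, right of the tab; origin under its middle
There are look-alikes about, which are no part of the job. Of the things that look like the tray, take the one that is nearest to the robot's base at the start.

How it is judged:
By the outcome, as a careful person would: the job done as asked, in the order asked, and still so for the second after the job is handed in, while the arm keeps its last pose, push and grip.
It also fails if it takes over 53 s, if anything falls off the work surface, if the arm or the gripper's body presses on something with over 40 N, if the wrist force passes 120 N, or if a joint passes its speed limit or range.

## Robot

A 6-joint arm with a two-finger parallel gripper is mounted at the origin on the work surface. World frame = base frame: x ahead of the robot, y to its left, z up, the work surface at z = 0. Lengths are in mm, angles in rad, forces in N, time in s.
With the tool pointing down it reaches from about 350 to 975 mm from the base axis. Payload 7.1 kg.
Tool frame: the origin (TCP) lies between the finger pads; the fingertips stand 14 mm ahead of it and the grasp point (between the pads) lies 5 mm behind it (ctrl.tcp_to_tips is the distance from the TCP to the fingertips, in mm); z points along the fingers, y is the line along which they close (so a half turn about z gives the same grasp; the last joint's range is limited). The gripper opens to 88 mm and grips with 3 to 60 N. Pads are 20 mm wide; open, the fingers measure 115 mm over their backs; the gripper's body (75 mm by 178 mm) begins 61 mm behind the grasp point.
Start: joints at [1.112, 0.423, 1.63, -0, 1.089, -0.019], TCP at [266.067, 565.521, 236.675] pointing down, gripper open.
Joint ranges: [-3, 3], [-0.9, 2.11], [0.09, 2.58], [-1.31, 4.45], [0.11, 2.69], [-2.54, 2.54]. Speed limits (rad/s): [2.39, 2.39, 3.01, 3.14, 3.14, 3.14].

## Interface

Orientations are given as a rotation vector (axis times angle).
In Python, from workcell import ctrl gives the robot as it stands.
- The arm moves only by the tool apply_moves, never from a script. Its argument "series" is a list that holds one entry, the list of rows, each a list of 7 numbers: the shift along the tool's x, y, z in cm, then the turn, a rotation vector about the tool's x, y, z in degrees, then the opening, from 0 (shut) to 1 (fully open). A call has 1 to 12 rows; each row shifts and turns the commanded pose from where the row before left it, along the tool's axes as they then stand; what a row does not reach is not made up. A row lasts 1/10 s, in which the tool goes at most 50 mm and 8.59 degrees, less where a joint would pass 70% of its speed; a pose out of reach is approached as far as the arm can. A call with a gripper value outside its range is refused whole. The fingers move at their own pace and stop on an object; the grip force is fixed at half the most. Time passes only in rows, so rows that do not move let the fingers close. It gives the time, the measured TCP pose, the force and the opening at its end, in the units of the state.
- ctrl.get_obs(): the state, without advancing time (a new reading comes with each control period).
- ctrl.get_image(name): name is "scene" or "top" or "wrist"; returns a dict with "img" (400x640x3 uint8, blue, green, red), "K" (3x3 intrinsics, pixels), "cam_to_world" (4x4, takes a point from camera to world coordinates). Camera axes: x right, y down, z forward; pixel columns grow to the right and rows downward; lengths in mm; the calibration is good to about 2 mm. A picture is of the moment at which its call begins. There is no depth.
- ctrl.close_job(): hands the job in, once; it reports no verdict.
The state is a dict: "t": time; "qpos": joint angles; "qvel": joint speeds; "joint_torque": joint torques, N m; "ee_pos": TCP position; "orientation": TCP orientation; "ft_force": force on the tool from outside, world axes, zero at the start; "moment": the same for the moment, N m; "width": finger opening in mm.
Only numpy, scipy, OpenCV 4.12 (cv2) and the standard library are available. Lean on these libraries where they do the work, as an engineer would, in place of code of your own. Each camera call takes 0.05 s, during which the arm holds its last target. There are 200 camera calls.

## Working session

There is one attempt and no reset: what is moved stays moved. The work goes in short steps, Python scripts to look and compute and a tool call to move; the robot and the scene stay as the last step left them, time stands still between calls to the robot, and variables do not carry over. Pictures are saved under pics/ and viewed, on a budget of 10 in all, crops included, one or two more only if the job needs it, and the job is handed in when it is done.

Besides the shell and the picture viewer there is one more tool, called in YAML: its name, and indented under it one key for each argument. apply_moves: Moves the arm, as the interface text tells. Its arguments: {"type":"object","properties":{"series":{"type":"array","items":{"type":"array","items":{"type":"array","items":{"type":"number"}}}}},"required":["series"]}

```bash
mkdir -p pics; cat > h.py <<'E'
import numpy as np, cv2, pickle
from scipy.spatial.transform import Rotation as R
from workcell import ctrl
def grab(n,tag):
    d=ctrl.get_image(n); pickle.dump(d,open(f'pics/{tag}.pkl','wb')); cv2.imwrite(f'pics/{tag}.png',d['img']); return d
def load(tag): return pickle.load(open(f'pics/{tag}.pkl','rb'))
def px(d,u,v,z):
    T=np.array(d['cam_to_world']);r=T[:3,:3]@np.linalg.inv(d['K'])@[u,v,1];o=T[:3,3]
    return o+r*(z-o[2])/r[2]
def proj(d,p):
    T=np.linalg.inv(d['cam_to_world']);c=T[:3,:3]@np.array(p)+T[:3,3];q=np.array(d['K'])@c;return q[:2]/q[2]
def crop(d,x0,y0,x1,y1,tag,s=3):
    cv2.imwrite(f'pics/{tag}.png',cv2.resize(d['img'][y0:y1,x0:x1],None,fx=s,fy=s,interpolation=cv2.INTER_CUBIC))
E
python3 - <<'E'
from h import *
a=grab('top','t0');b=grab('scene','s0')
for d in(a,b):print(np.round(d['cam_to_world'],3).tolist(),np.round(d['K'],1).tolist())
o=ctrl.get_obs();print({k:np.round(v,3).tolist() for k,v in o.items()})
E
```

```text
[[-0.029, -0.992, 0.119, 411.271], [-1.0, 0.028, -0.003, -61.441], [-0.0, -0.119, -0.993, 1414.686], [0.0, 0.0, 0.0, 1.0]] [[399.5, 0.0, 321.1], [0.0, 399.5, 200.3], [0.0, 0.0, 1.0]]
[[0.036, 0.6, -0.799, 1604.183], [0.999, -0.016, 0.033, -109.632], [0.007, -0.8, -0.6, 881.213], [0.0, 0.0, 0.0, 1.0]] [[440.4, 0.0, 315.8], [0.0, 440.4, 201.6], [0.0, 0.0, 1.0]]
{'t': 0.1, 'qpos': [1.112, 0.424, 1.631, 0.0, 1.089, -0.019], 'qvel': [-0.002, -0.001, -0.002, -0.0, -0.002, 0.0], 'joint_torque': [-0.0, -54.562, -27.433, 0.064, 0.019, -0.0], 'ee_pos': [265.853, 565.094, 235.979], 'orientation': [-0.685, -3.066, 0.002], 'ft_force': [0.298, 0.028, -0.564], 'moment': [0.029, 0.012, -0.017], 'width': 87.79}
```

View pics/t0.png

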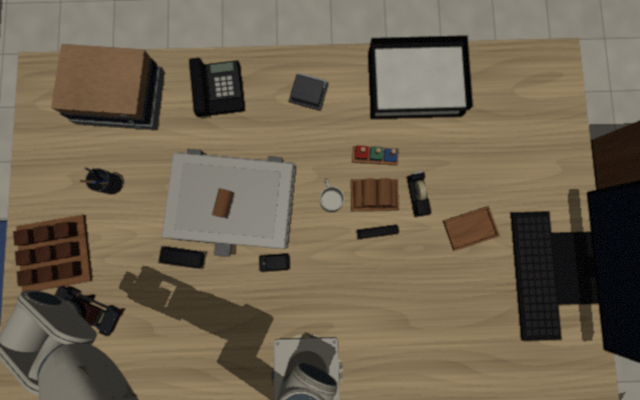

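View pics/s0.png

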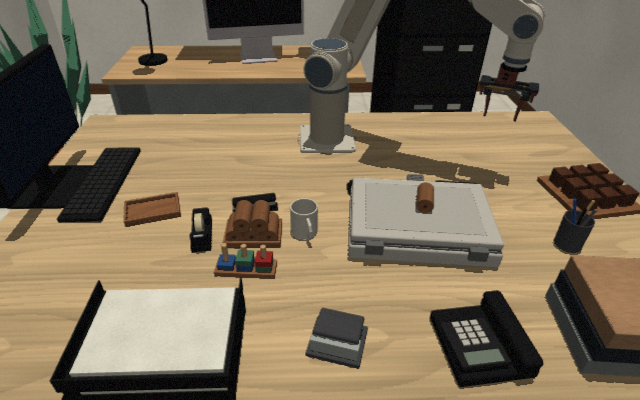

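The top view shows the scanner at about (230,200) with roller6 at (223,203). The loaded tray is at (375,194), and the empty look-alike at (470,228) is farther away. The scene view confirms the pile. Next I'll take an enlarged crop of each.

```bash
python3 - <<'E'
from h import *
d=load('t0'); i=d['img']
A=cv2.resize(i[145:265,150:310],None,fx=5,fy=5,interpolation=cv2.INTER_CUBIC)
cv2.imwrite('pics/c1.png',A)
B=cv2.resize(i[140:245,340:440],None,fx=5,fy=5,interpolation=cv2.INTER_CUBIC)
cv2.imwrite('pics/c2.png',B)
E
```

```text
(no output)
```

View pics/c1.png

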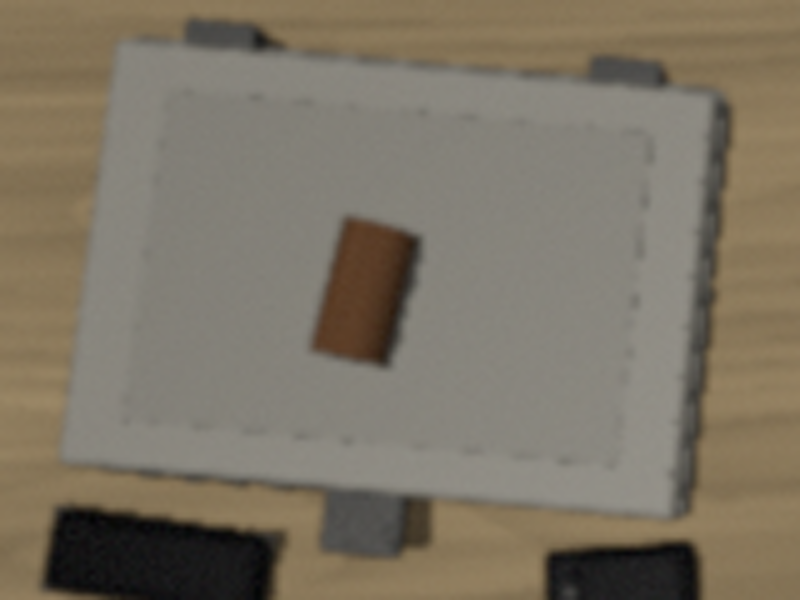

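View pics/c2.png

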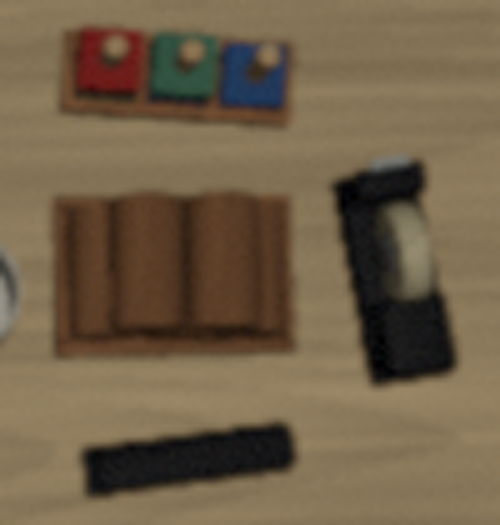

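```bash
python3 - <<'E'
from h import *
d=load('t0')
f1=lambda u,v,z:px(d,150+u/5,145+v/5,z)
f2=lambda u,v,z:px(d,340+u/5,140+v/5,z)
L=np.array([f1(*p,88) for p in[(120,40),(722,90),(690,517),(62,462)]])
print('lid',L.round(0).tolist(),L.mean(0),[np.linalg.norm(L[i]-L[i-1]).round() for i in range(4)])
for a,b in((0,1),(3,2),(3,0),(2,1)):
  v=L[b]-L[a];print('ang',np.degrees(np.arctan2(v[1],v[0])))
T=np.array([f1(*p,84) for p in[(328,492),(408,497),(402,556),(320,550)]]);print('tab',T.round(0).tolist(),T.mean(0),[np.linalg.norm(T[i]-T[i-1]).round() for i in range(4)])
P=np.array([f1(*p,113) for p in[(347,216),(416,237),(388,365),(312,350)]]);v=P[:2].mean(0)-P[2:].mean(0)
print('rol',P.mean(0),np.linalg.norm(v),np.linalg.norm(P[0]-P[1]),np.degrees(np.arctan2(v[1],v[0])))
Y=np.array([f2(*p,22) for p in[(54,198),(292,196),(295,351),(54,356)]]);print('tray',Y.round(0).tolist(),Y.mean(0),[np.linalg.norm(Y[i]-Y[i-1]).round() for i in range(4)])
for a,b in((1,0),(2,3),(3,0),(2,1)):
  v=Y[b]-Y[a];print('ang',np.degrees(np.arctan2(v[1],v[0])))
for n,q in(('r4',[(112,200),(183,196),(184,325),(114,328)]),('r5',[(190,196),(253,194),(260,328),(192,328)])):
  Q=np.array([f2(*p,76) for p in q]);v=Q[:2].mean(0)-Q[2:].mean(0);print(n,Q.mean(0),np.linalg.norm(v),np.linalg.norm(Q[0]-Q[1]),np.degrees(np.arctan2(v[1],v[0])))
E
```

```text
lid [[746.0, 428.0, 88.0], [700.0, 21.0, 88.0], [414.0, 48.0, 88.0], [462.0, 462.0, 88.0]] [580.41355739 239.85202318  88.        ] [np.float64(286.0), np.float64(410.0), np.float64(287.0), np.float64(417.0)]
ang -96.47240248325433
ang -96.6039972289596
ang -6.820077894662701
ang -5.393039792370373
tab [[437.0, 288.0, 84.0], [432.0, 235.0, 84.0], [394.0, 239.0, 84.0], [399.0, 293.0, 84.0]] [415.53710746 263.32284273  84.        ] [np.float64(38.0), np.float64(53.0), np.float64(39.0), np.float64(54.0)]
rol [566.44773128 255.49769512 113.        ] 88.32425859454476 47.90330114594384 -13.483933995855155
tray [[649.0, -173.0, 22.0], [645.0, -341.0, 22.0], [536.0, -338.0, 22.0], [537.0, -169.0, 22.0]] [ 591.67943257 -255.24451575   22.        ] [np.float64(112.0), np.float64(168.0), np.float64(110.0), np.float64(169.0)]
ang 88.8481293548419
ang 89.55359921801657
ang -2.1461941194981247
ang -1.8651626996071584
r4 [ 593.9618512  -230.87051946   76.        ] 87.77495980954566 48.34281265451181 -1.8061980763962262
r5 [ 593.02422877 -281.9519423    76.        ] 90.86593262607506 42.84639619613517 -0.806829434609916
```

```bash
cat >> h.py <<'E'
def Rdown(yaw,tilt=0):
    """tool z: down, tilted forward along heading yaw by tilt deg from vertical; tool y horizontal, perpendicular to heading"""
    y,t=np.radians([yaw,tilt]);h=np.array([np.cos(y),np.sin(y),0]);z=np.sin(t)*h+[0,0,-np.cos(t)]
    Y=np.cross([0,0,1],h);return R.from_matrix(np.c_[np.cross(Y,z),Y,z])
def go(p,Rt):
    o=ctrl.get_obs();Rc=R.from_rotvec(o['orientation']);c=[]
    for k in(Rt,Rt*R.from_euler('z',180,degrees=True)):c.append((Rc.inv()*k).as_rotvec(degrees=True))
    i=np.argmin([np.linalg.norm(v) for v in c]);Rn=Rc*R.from_rotvec(c[i],degrees=True);d=np.array(p)-o['ee_pos']
    print('turn',c[i].round(2),'alt',c[1-i].round(1),'then shift cm',(Rn.inv().apply(d)/10).round(2),'| shift before turn',(Rc.inv().apply(d)/10).round(2));print('q',o['qpos'].round(2),'t',o['t'],'F',np.round(o['ft_force'],1),'w',o['width'],'pos',np.round(o['ee_pos'],1))
E
python3 - <<'E'
from h import *
print(R.from_rotvec(ctrl.get_obs()['orientation']).as_matrix().round(3))
go([566.4,255.5,200],Rdown(-13.5))
E
```

```text
[[-0.905  0.426 -0.001]
 [ 0.426  0.905 -0.001]
 [ 0.    -0.001 -1.   ]]
turn [-8.00e-02 -1.00e-02 -1.17e+01] alt [-0.000e+00  1.000e-01  1.683e+02] then shift cm [-36.45 -23.09   3.6 ] | shift before turn [-40.38 -15.21   3.62]
q [ 1.11  0.42  1.63  0.    1.09 -0.02] t 0.1 F [ 0.3  0.  -0.6] w 87.79043264240595 pos [265.9 565.1 236. ]
```

apply_moves:
  series:
    - [[0,0,0,0,0,-5.85,1],[0,0,0,0,0,-5.85,1],[-3.6,-2.3,0.36,0,0,0,1],[-3.6,-2.3,0.36,0,0,0,1],[-3.6,-2.3,0.36,0,0,0,1],[-3.6,-2.3,0.36,0,0,0,1],[-3.6,-2.3,0.36,0,0,0,1],[-3.6,-2.3,0.36,0,0,0,1],[-3.6,-2.3,0.36,0,0,0,1],[-3.6,-2.3,0.36,0,0,0,1],[-3.6,-2.3,0.36,0,0,0,1],[-3.6,-2.3,0.36,0,0,0,1]]

```text
t: 1.3
ee_pos: [563.2, 256.3, 200.2]
orientation: [-0.369, -3.119, 0.0]
ft_force: [1.1, 0.4, -0.1]
width: 87.8
```

```bash
python3 - <<'E'
from h import *
go([566.4,255.5,116],Rdown(-13.5))
d=grab('wrist','w0')
for x in(520,566,612):
  a=np.radians(-13.5);
h=np.array([np.cos(np.radians(-13.5)),np.sin(np.radians(-13.5)),0]);n=np.array([-h[1],h[0],0])
c=np.array([566.4,255.5,113]);print([proj(d,c+45*s*h+25*t*n).round(0).tolist() for s in(-1,1) for t in(-1,1)])
E
```

```text
turn [-0.02 -0.03 -0.  ] alt [ -0.   0. 180.] then shift cm [-0.33 -0.01  8.42] | shift before turn [-0.33 -0.    8.42]
q [ 0.41  0.46  1.67  0.    1.01 -0.93] t 1.3 F [ 1.1  0.4 -0.1] w 87.75882082031649 pos [563.2 256.3 200.2]
[[291.0, 166.0], [350.0, 166.0], [294.0, 262.0], [347.0, 262.0]]
```

View pics/w0.png

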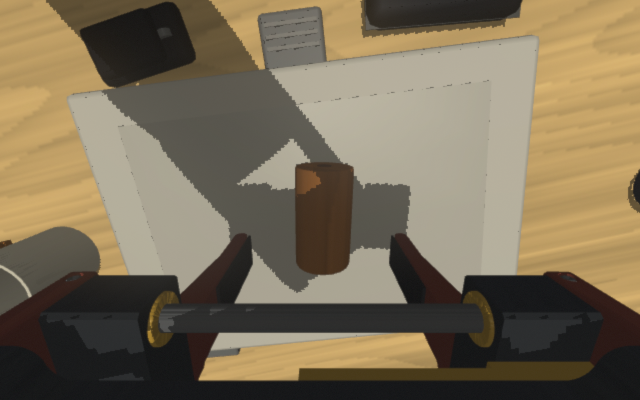

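The wrist view shows roller6 centred at about column 324 (296–353) against a predicted 320.5, with its axis in line. That puts it about 3 mm further along +y, so I'll correct for that and descend.

apply_moves:
  series:
    - [[-0.3,0.25,2,0,0,0,1],[0,0,2.4,0,0,0,1],[0,0,2.2,0,0,0,1],[0,0,1.2,0,0,0,1],[0,0,0.6,0,0,0,1],[0,0,0,0,0,0,0],[0,0,0,0,0,0,0],[0,0,0,0,0,0,0],[0,0,0,0,0,0,0],[0,0,0,0,0,0,0],[0,0,0,0,0,0,0],[0,0,0,0,0,0,0]]

```text
t: 2.55
ee_pos: [566.2, 259.7, 117.2]
orientation: [0.369, 3.119, 0.001]
ft_force: [-0.2, 0.5, 2.7]
width: 48.9
```

```bash
python3 - <<'E'
from h import *
go([566.4,255.5,200],Rdown(-13.5))
d=load('w0');T=np.array([px(d,*p,84) for p in[(258,14),(322,6),(327,65),(266,71)]]);print(T.round(0).tolist(),T.mean(0))
L=[px(d,*p,88) for p in[(68,95),(538,38)]];print(L)
E
```

```text
turn [0.02 0.03 0.  ] alt [-1.0e-01  0.0e+00 -1.8e+02] then shift cm [-0.12 -0.4  -8.28] | shift before turn [-0.12 -0.4  -8.28]
q [ 0.41  0.57  1.71 -0.    0.86 -0.92] t 2.55 F [-0.2  0.5  2.7] w 48.91200597500502 pos [566.2 259.7 117.2]
[[394.0, 244.0, 84.0], [400.0, 297.0, 84.0], [444.0, 291.0, 84.0], [436.0, 238.0, 84.0]] [418.43585782 267.43885836  84.        ]
[array([414.88632226,  65.55737228,  88.        ]), array([465.33354062, 464.19096302,  88.        ])]
```

apply_moves:
  series:
    - [[0,0,-0.4,0,0,0,0],[0,0,-1.5,0,0,0,0],[0,0,-3,0,0,0,0],[0,0,-3,0,0,0,0],[0,0,-2,0,0,0,0],[0,0,0,0,0,-6,0],[0,0,0,0,0,-6,0]]

```text
t: 3.25
ee_pos: [566.4, 259.8, 217.9]
orientation: [0.034, 3.139, 0.002]
ft_force: [0.0, 0.8, -0.4]
width: 49.5
```

```bash
python3 - <<'E'
from h import *
go([593.3,-256,180],Rdown(-1.3))
E
```

```text
turn [0.06 0.14 0.04] alt [-2.0e-01  1.0e-01 -1.8e+02] then shift cm [ -3.86 -51.51   3.79] | shift before turn [ -3.81 -51.51   3.74]
q [ 0.41  0.44  1.65 -0.    1.05 -1.14] t 3.25 F [ 0.   0.8 -0.4] w 49.521451923252854 pos [566.4 259.8 217.9]
```

apply_moves:
  series:
    - [[-0.3,-2.5,0,0,0,0,0],[-0.35,-4.5,0,0,0,0,0],[-0.35,-4.5,0,0,0,0,0],[-0.35,-4.5,0,0,0,0,0],[-0.35,-4.5,0,0,0,0,0],[-0.35,-4.5,0,0,0,0,0],[-0.35,-4.5,0,0,0,0,0],[-0.35,-4.5,0,0,0,0,0],[-0.35,-4.5,0.5,0,0,0,0],[-0.35,-4.5,1,0,0,0,0],[-0.35,-4.5,1.2,0,0,0,0],[-0.1,-3.4,1,0,0,0,0]]

```text
t: 4.45
ee_pos: [591.6, -253.0, 179.3]
orientation: [0.043, 3.14, -0.001]
ft_force: [0.4, 1.0, -2.3]
width: 49.2
```

apply_moves:
  series:
    - [[0,0,0,0,0,0,0],[0,0,0,0,0,0,0]]

```text
t: 4.65
ee_pos: [591.2, -250.8, 179.0]
orientation: [-0.044, -3.141, -0.001]
ft_force: [-0.0, 0.2, -0.8]
width: 49.6
```

```bash
python3 - <<'E'
from h import *
go([593.3,-256,136],Rdown(-1.3))
a=grab('scene','s1');b=grab('wrist','w1')
p=np.array(ctrl.get_obs()['ee_pos'])-[0,0,3]
print(proj(a,p),proj(a,[593.3,-256,76]),proj(a,[593.3,-256,118]))
u,v=proj(a,[593,-256,110]).astype(int);print(u,v)
A=cv2.resize(a['img'][v-60:v+50,u-50:u+50],None,fx=5,fy=5,interpolation=cv2.INTER_CUBIC)
cv2.imwrite('pics/c3.png',A); print('crop origin',u-50,v-60)
E
```

```text
turn [ 0.02 -0.02 -0.3 ] alt [ -0.   -0.  179.7] then shift cm [-0.22 -0.51  4.3 ] | shift before turn [-0.22 -0.51  4.29]
q [-0.42  0.51  1.63  0.    1.   -1.96] t 4.65 F [-0.   0.2 -0.8] w 49.627447499160205 pos [ 591.2 -250.8  179. ]
[250.71128271 186.55693753] [251.20310419 215.08903102] [250.01976614 203.62986016]
250 205
crop origin 200 145
```

View pics/c3.png

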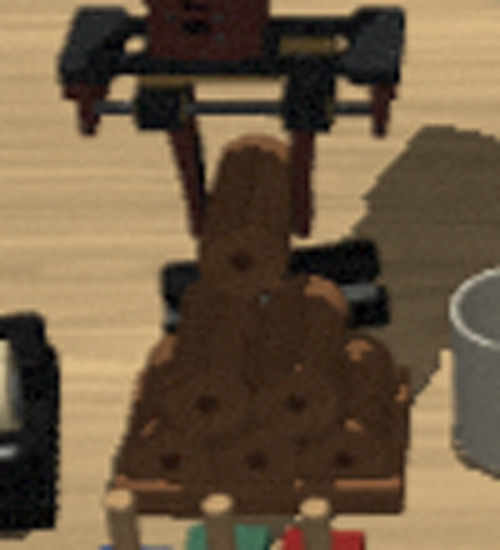

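View pics/w1.png

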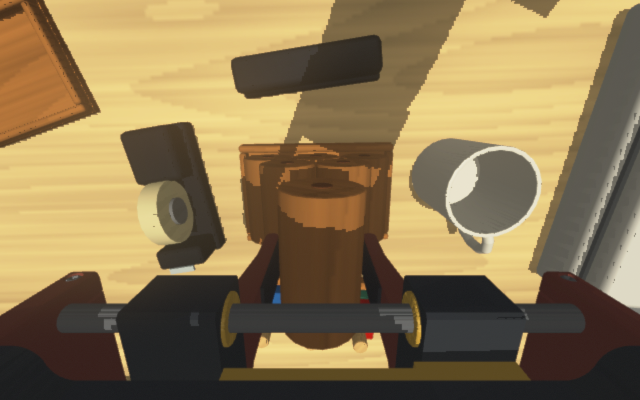

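The scene crop shows the end holes: roller6 at (241,260) in the crop, the upper pair at (207,403) and (297,403), and the bottom three at (170/257/344,461). The wrist view shows the grip is square. I'll get the alignment from the holes.

```bash
python3 - <<'E'
from h import *
d=load('s1')
for n,u,v,z in(('r6',241,260,176),('u',207,403,76),('u',297,403,76),('b',170,461,33),('b',257,461,33),('b',344,461,33)):
  print(n,px(d,200+u/5,145+v/5,z).round(1))
w=load('w1')
# wrist: near end-face hole of roller6 and tray front edge
print('r6 front hole',px(w,322,185,176).round(1),'tray front',px(w,240,146,22).round(1),px(w,393,145,22).round(1), 'r6 edges',px(w,279,192,176).round(1),px(w,365,192,176).round(1))
E
```

```text
r6 [ 640.3 -252.2  176. ]
u [ 640.3 -279.9   76. ]
u [ 641.7 -228.9   76. ]
b [ 640.5 -305.2   33. ]
b [ 641.9 -255.    33. ]
b [ 643.3 -204.7   33. ]
r6 front hole [ 546.9 -247.8  176. ] tray front [ 537.3 -334.9   22. ] [ 540.6 -170.8   22. ] r6 edges [ 550.3 -272.   176. ] [ 551.5 -223.9  176. ]
```

apply_moves:
  series:
    - [[-0.07,-0.26,1,0,0,0,0],[0,0,1.5,0,0,0,0],[0,0,1.2,0,0,0,0],[0,0,0.8,0,0,0,0],[0,0,0.4,0,0,0,0],[0,0,0,0,0,0,0],[0,0,0,0,0,0,0],[0,0,0,0,0,0,0]]

```text
t: 5.55
ee_pos: [592.6, -253.1, 130.2]
orientation: [0.041, 3.14, -0.001]
ft_force: [1.1, -0.1, -1.5]
width: 49.4
```

apply_moves:
  series:
    - [[0,0,0.15,0,0,0,0],[0,0,0.15,0,0,0,0],[0,0,0.1,0,0,0,0],[0,0,0,0,0,0,0]]

```text
t: 5.95
ee_pos: [592.1, -252.9, 125.5]
orientation: [-0.041, -3.141, -0.0]
ft_force: [0.4, -0.4, -1.3]
width: 49.1
```

apply_moves:
  series:
    - [[0,0,0.1,0,0,0,0],[0,0,0.1,0,0,0,0],[0,0,0,0,0,0,0]]

```text
t: 6.25
ee_pos: [592.2, -252.9, 123.5]
orientation: [-0.041, -3.141, -0.0]
ft_force: [0.6, -0.2, -0.9]
width: 49.4
```

apply_moves:
  series:
    - [[0,0,0.1,0,0,0,0],[0,0,0,0,0,0,0]]

```text
t: 6.45
ee_pos: [592.3, -253.1, 122.7]
orientation: [0.041, 3.141, -0.001]
ft_force: [0.2, -0.4, 0.2]
width: 49.6
```

```bash
python3 - <<'E'
from h import *
a=grab('scene','s2');go([592,-253,122],Rdown(-1.5))
crop(a,200,145,300,255,'c4',5)
E
```

```text
turn [-0.02  0.01  0.  ] alt [  -0.   -0. -180.] then shift cm [0.03 0.01 0.08] | shift before turn [0.03 0.01 0.08]
q [-0.42  0.59  1.65 -0.    0.9  -1.97] t 6.5 F [ 0.2 -0.9  0.3] w 49.637658916303025 pos [ 592.3 -253.1  122.8]
```

View pics/c4.png

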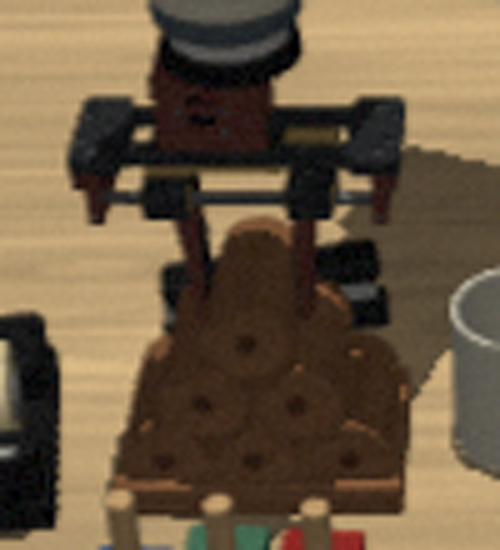

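roller6's hole is at (247,343) in the crop, above upper holes at (203,403) and (297,403). It is seated or nearly so, since the load has transferred. I'll check the sideways offset before letting go.

```bash
python3 - <<'E'
from h import *
d=load('s2');e=load('s1')
for n,u,v,z in(('r6',247,343,118.5),('u',203,403,76),('u',297,403,76),('b',164,461,33),('b',253,461,33),('b',348,461,33)):
  print(n,px(d,200+u/5,145+v/5,z).round(1))
a,b=[cv2.cvtColor(i['img'],cv2.COLOR_BGR2GRAY)[222:244,222:284].astype(np.float32) for i in(e,d)]
print('flow',[cv2.phaseCorrelate(a[:,s],b[:,s]) for s in(slice(0,20),slice(20,40),slice(40,62))])
E
```

```text
r6 [ 639.9 -253.8  118.5]
u [ 640.3 -282.1   76. ]
u [ 641.7 -228.9   76. ]
b [ 640.4 -308.6   33. ]
b [ 641.8 -257.3   33. ]
b [ 643.3 -202.4   33. ]
flow [((-0.15185079549258518, -0.17062547448636245), 0.7708052595456442), ((-0.5334968156985962, -0.1644494777631582), 0.7778696278731029), ((0.048502928687458535, 0.05653278338070855), 0.9381792503926489)]
```

apply_moves:
  series:
    - [[0,-0.12,-0.1,0,0,0,0],[0,0,0,0,0,0,0],[0,0,0.08,0,0,0,0],[0,0,0,0,0,0,0]]

```text
t: 6.9
ee_pos: [592.1, -254.0, 122.7]
orientation: [-0.041, -3.141, -0.0]
ft_force: [0.0, 0.6, -0.9]
width: 49.5
```

apply_moves:
  series:
    - [[0,0,0,0,0,0,0.57],[0,0,0,0,0,0,0.59],[0,0,0,0,0,0,0.61],[0,0,0,0,0,0,0.64],[0,0,0,0,0,0,0.68],[0,0,0,0,0,0,0.74],[0,0,0,0,0,0,0.74],[0,0,0,0,0,0,0.74]]

```text
t: 7.7
ee_pos: [592.2, -254.1, 122.9]
orientation: [-0.041, -3.141, -0.0]
ft_force: [-1.5, 0.5, 0.6]
width: 65.1
```

```bash
python3 - <<'E'
from h import *
a=grab('scene','s3');go([592,-253,222],Rdown(-1.5))
crop(a,200,145,300,255,'c5',5)
E
```

```text
turn [-0.  0.  0.] alt [  -0.   -0. -180.] then shift cm [ 0.02  0.11 -9.91] | shift before turn [ 0.02  0.11 -9.91]
q [-0.42  0.59  1.65 -0.    0.9  -1.97] t 7.75 F [-0.   0.4  0.3] w 64.74445095963603 pos [ 592.2 -254.1  122.9]
```

View pics/c5.png

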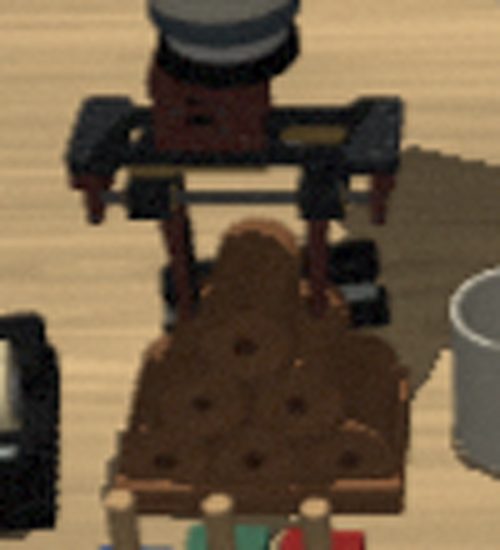

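roller6 now rests freely in the gap. Its hole is at (245,346), the uppers are at (203,404) and (298,404), and all three bottom rollers are still in place. I'll lift away and go to the tab.

apply_moves:
  series:
    - [[0,0.05,-0.5,0,0,0,0.74],[0,0,-1,0,0,0,0.74],[0,0,-2,0,0,0,0.74],[0,0,-3,0,0,0,0.74],[0,0,-4,0,0,0,0.9],[0,0,-3,0,0,0,1]]

```text
t: 8.35
ee_pos: [592.8, -253.8, 261.2]
orientation: [0.041, 3.139, -0.002]
ft_force: [0.4, -0.4, 0.2]
width: 77.8
```

apply_moves:
  series:
    - [[1,3,-0.3,0,0,0,1],[1.8,4.3,-0.3,0,0,0,1],[1.8,4.3,-0.3,0,0,0,1],[1.8,4.3,0,0,0,0,1],[1.8,4.3,0,0,0,0,1],[1.8,4.3,0,0,0,0,1],[1.8,4.3,0,0,0,0,1],[1.8,4.3,0,0,0,0,1],[1.8,4.3,0,0,0,0,1],[1.8,4.3,0,0,0,0,1],[1.8,4.3,0,0,0,0,1],[1.8,4.3,0,0,0,0,1]]

```text
t: 9.55
ee_pos: [396.7, 256.4, 268.1]
orientation: [0.041, 3.14, 0.002]
ft_force: [0.2, -0.3, -0.3]
width: 87.9
```

```bash
python3 - <<'E'
from h import *
go([370,262,230],Rdown(-6.4,45));go([370,262,230],Rdown(-6.4,0))
E
```

```text
turn [  1.98 -44.88   4.62] alt [  67.     3.  -162.2] then shift cm [4.61 0.26 0.77] | shift before turn [2.69 0.48 3.8 ]
q [ 0.55  0.15  1.93 -0.    1.06 -1.  ] t 9.55 F [ 0.2 -0.3 -0.3] w 87.87835460167962 pos [396.7 256.4 268.1]
turn [0.06 0.09 4.9 ] alt [-1.000e-01  1.000e-01 -1.751e+02] then shift cm [2.71 0.26 3.81] | shift before turn [2.69 0.48 3.8 ]
q [ 0.55  0.15  1.93 -0.    1.06 -1.  ] t 9.55 F [ 0.2 -0.3 -0.3] w 87.87835460167962 pos [396.7 256.4 268.1]
```

apply_moves:
  series:
    - [[0,0,0,0,0,4.9,1],[0.5,0,0,0,-7.5,0,1],[0.5,0,0,0,-7.5,0,1],[0.5,0,0,0,-7.5,0,1],[0.5,0,0,0,-7.5,0,1],[0,0,0,0,0,0,1]]

```text
t: 10.15
ee_pos: [376.9, 255.3, 262.6]
orientation: [0.146, 2.637, -0.044]
ft_force: [-0.9, 0.5, 0.0]
width: 88.0
```

```bash
python3 - <<'E'
from h import *
from scipy.optimize import least_squares
go([370,262,230],Rdown(-6.4,30))
o=ctrl.get_obs();q=o['qpos'];print(q)
D=[(.4235,1.6305,1.089,624.5,236),(.46,1.67,1.01,618.7,200.2),(.57,1.71,.86,622.9,117.2),(.51,1.63,1,642.2,179),(.59,1.65,.9,644.6,122.8),(.15,1.93,1.06,472.3,268.1),(q[1],q[2],q[4],np.hypot(*o['ee_pos'][:2]),o['ee_pos'][2])]
f=lambda P,a,b,c:(P[0]*np.sin(a)+P[1]*np.sin(a+b)+P[2]*np.sin(a+b+c),P[3]+P[0]*np.cos(a)+P[1]*np.cos(a+b)+P[2]*np.cos(a+b+c))
s=least_squares(lambda P:np.ravel([np.subtract(f(P,*r[:3]),r[3:]) for r in D]),[450,400,200,180]);P=s.x;print(P,s.cost)
rt=np.hypot(415.5,263)
for tilt in(0,20,30,40,45):
  S=np.pi-np.radians(tilt)  # approx heading==radial
  x=least_squares(lambda v:np.subtract(f(P,v[0],v[1],S-v[0]-v[1]),(rt,72)),[.2,2]);print(tilt,x.x.round(2),(S-x.x.sum()).round(2),x.cost)
E
```

```text
turn [-0.25 -1.3   0.15] alt [   2.    -0.4 -179.8] then shift cm [2.28 0.58 2.45] | shift before turn [2.23 0.6  2.49]
q [ 0.82  0.03  2.18 -0.63  0.72 -0.2 ] t 10.15 F [-0.9  0.5  0. ] w 87.95070811241065 pos [376.9 255.3 262.6]
[ 0.82409503  0.03391089  2.18129414 -0.63134239  0.71990624 -0.19714114]
[550.94036315 439.57297013 427.13957031 369.2382254 ] 498.24358501197037
0 [0.46 2.08] 0.6 4.6852026882886333e-26
20 [0.36 2.43] 0.01 7.270142102516845e-26
30 [0.4 2.6] -0.38 1.6155871338926322e-26
40 [0.58 2.76] -0.89 2.2650531617174703e-24
45 [0.75 2.83] -1.22 8.077935669463161e-27
```

```bash
python3 - <<'E'
from h import *
Rt=Rdown(-6.4,10);z=Rt.as_matrix()[:,2];go(np.array([416.5,264,76])-90*z,Rt)
E
```

```text
turn [-0.27 18.7   0.1 ] alt [ -29.2   -0.4 -177.5] then shift cm [-0.54  1.3  10.04] | shift before turn [2.7  1.35 9.68]
q [ 0.82  0.03  2.18 -0.63  0.72 -0.2 ] t 10.15 F [-0.9  0.5  0. ] w 87.95070811241065 pos [376.9 255.3 262.6]
```

apply_moves:
  series:
    - [[0,0,0,-0.1,6.2,0,1],[0,0,0,-0.1,6.2,0,1],[0,0,0,-0.1,6.3,0,1],[-0.15,0.3,2.4,0,0,0,1],[-0.15,0.3,2.4,0,0,0,1],[-0.15,0.3,2.4,0,0,0,1],[-0.1,0.3,2,0,0,0,1],[0,0.1,0.8,0,0,0,1],[0,0,0,0,0,0,1]]

```text
t: 11.05
ee_pos: [403.7, 266.4, 165.2]
orientation: [0.167, 2.965, -0.012]
ft_force: [-0.3, 0.7, 0.4]
width: 87.8
```

```bash
python3 - <<'E'
from h import *
Rt=Rdown(-6.4,10);z=Rt.as_matrix()[:,2];go(np.array([416.5,264,76])+5*z,Rt)
d=grab('wrist','w2')
for p in((437,288,84),(432,235,84),(394,239,84),(399,293,84),(416.5,264,84)):print(proj(d,p).round(0))
E
```

```text
turn [ 0.08 -0.16 -0.07] alt [-3.000e-01 -1.000e-01  1.799e+02] then shift cm [ 0.27 -0.1   9.51] | shift before turn [ 0.24 -0.11  9.51]
q [ 0.63  0.28  2.07 -0.19  0.67 -0.69] t 11.05 F [-0.3  0.7  0.4] w 87.8392861310283 pos [403.7 266.4 165.2]
[348. 231.]
[289. 232.]
[287. 193.]
[351. 192.]
[319. 213.]
```

View pics/w2.png

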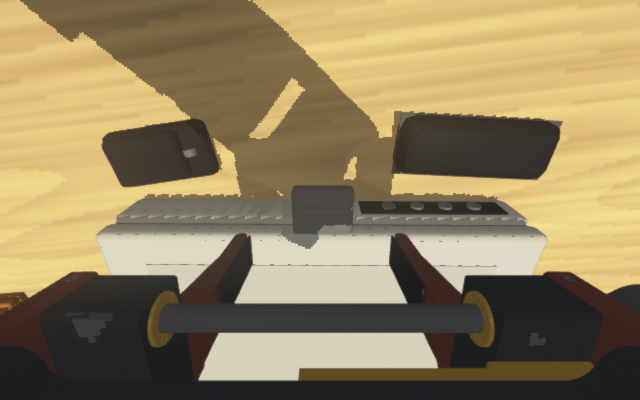

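The wrist view shows the tab's top face spanning columns 292–353 and rows 187–233, centred between the fingers and parallel to the pads. I'll descend and grip.

apply_moves:
  series:
    - [[0.1,0.05,2,0,0,0,1],[0.1,0,2.5,0,0,0,1],[0.07,0,2.5,0,0,0,1],[0,0,1.7,0,0,0,1],[0,0,0.8,0,0,0,1],[0,0,0,0,0,0,1],[0,0,0,0,0,0,1],[0,0,0,0,0,0,0.7]]

```text
t: 11.9
ee_pos: [417.5, 266.0, 72.6]
orientation: [0.167, 2.962, -0.01]
ft_force: [0.2, 0.0, -0.3]
width: 82.9
```

apply_moves:
  series:
    - [[0,0,0,0,0,0,0],[0,0,0,0,0,0,0],[0,0,0,0,0,0,0],[0,0,0,0,0,0,0],[0,0,0,0,0,0,0],[0,0,0,0,0,0,0]]

```text
t: 12.5
ee_pos: [417.2, 266.6, 71.7]
orientation: [0.166, 2.962, -0.01]
ft_force: [-2.5, 6.2, -0.4]
width: 53.7
```

```bash
cat >> h.py <<'E'
def arc(step,yaw=-6.4):
    o=ctrl.get_obs();Rc=R.from_rotvec(o['orientation']);p=np.array(o['ee_pos']);z=Rc.as_matrix()[:,2]
    y=np.radians(yaw);h=np.array([np.cos(y),np.sin(y),0]);ax=np.array([-h[1],h[0],0])
    H=np.array([416.5,266,70])+313*h;g=p-5*z-H
    th=np.degrees(np.arctan2(g[2],-g@h))-np.degrees(np.arctan2(6,313))
    r=np.linalg.norm([g[2],g@h]);tl=np.degrees(np.arcsin(z@h))
    print('theta',th.round(2),'r',r.round(1),'lat',(g@ax).round(1),'tilt',tl.round(2),'tilt+theta',(tl+th).round(2),'F',np.round(o['ft_force'],1),'M',np.round(o['moment'],2),'w',o['width'],'t',o['t'],'q',np.round(o['qpos'],2))
    Q=R.from_rotvec(np.radians(step)*ax);d=Q.apply(p-H)+H-p
    print('row',(Rc.inv().apply(d)/10).round(3),(Rc.inv().apply(ax)*step).round(3))
    return H,h,ax
E
python3 - <<'E'
from h import *
arc(1);arc(1.5)
E
```

```text
theta 0.11 r 313.3 lat 0.6 tilt 10.0 tilt+theta 10.11 F [-2.5  6.2 -0.4] M [0.9  0.45 0.24] w 53.6901700744248 t 12.5 q [ 0.61  0.48  2.09 -0.26  0.45 -0.62]
row [-0.102  0.002 -0.536] [0.001 1.    0.003]
theta 0.11 r 313.3 lat 0.6 tilt 10.0 tilt+theta 10.11 F [-2.5  6.2 -0.4] M [0.9  0.45 0.24] w 53.6901700744248 t 12.5 q [ 0.61  0.48  2.09 -0.26  0.45 -0.62]
row [-0.157  0.003 -0.803] [1.0e-03 1.5e+00 5.0e-03]
```

apply_moves:
  series:
    - [[0,0.06,0,0,0,0,0],[-0.1,0,-0.54,0,1,0,0],[-0.1,0,-0.54,0,1,0,0],[-0.1,0,-0.54,0,1,0,0],[-0.1,0,-0.54,0,1,0,0],[-0.1,0,-0.54,0,1,0,0],[0,0,0,0,0,0,0]]

```text
t: 13.2
ee_pos: [418.5, 266.4, 99.3]
orientation: [0.173, 3.05, -0.003]
ft_force: [-1.8, 6.4, -2.8]
width: 53.7
```

```bash
python3 - <<'E'
from h import *
arc(1.5)
E
```

```text
theta 5.18 r 313.3 lat 0.6 tilt 4.96 tilt+theta 10.14 F [-1.8  6.4 -2.8] M [1.36 0.27 0.33] w 53.72013674818924 t 13.2 q [ 0.57  0.44  2.04 -0.09  0.6  -0.81]
row [-0.157  0.002 -0.803] [0.003 1.5   0.004]
```

apply_moves:
  series:
    - [[-0.157,0,-0.803,0,1.5,0,0],[-0.157,0,-0.803,0,1.5,0,0],[-0.157,0,-0.803,0,1.5,0,0],[-0.157,0,-0.803,0,1.5,0,0],[-0.157,0,-0.803,0,1.5,0,0],[-0.157,0,-0.803,0,1.5,0,0],[-0.157,0,-0.803,0,1.5,0,0],[-0.157,0,-0.803,0,1.5,0,0],[-0.157,0,-0.803,0,1.5,0,0],[-0.157,0,-0.803,0,1.5,0,0],[0,0,0,0,0,0,0]]

```text
t: 14.3
ee_pos: [436.4, 264.2, 178.6]
orientation: [-0.169, -2.961, -0.019]
ft_force: [-2.1, 6.2, -1.9]
width: 54.1
```

```bash
python3 - <<'E'
from h import *
arc(1.5)
E
```

```text
theta 20.13 r 313.4 lat 0.5 tilt -10.08 tilt+theta 10.05 F [-2.1  6.2 -1.9] M [ 1.43  0.08 -0.3 ] w 54.14598640401172 t 14.3 q [ 0.46  0.4   1.84  0.11  1.05 -1.06]
row [-0.156  0.003 -0.803] [0.003 1.5   0.004]
```

apply_moves:
  series:
    - [[-0.157,0,-0.803,0,1.5,0,0],[-0.157,0,-0.803,0,1.5,0,0],[-0.157,0,-0.803,0,1.5,0,0],[-0.157,0,-0.803,0,1.5,0,0],[-0.157,0,-0.803,0,1.5,0,0],[-0.157,0,-0.803,0,1.5,0,0],[-0.157,0,-0.803,0,1.5,0,0],[-0.157,0,-0.803,0,1.5,0,0],[-0.157,0,-0.803,0,1.5,0,0],[-0.157,0,-0.803,0,1.5,0,0],[0,0,0,0,0,0,0]]

```text
t: 15.4
ee_pos: [473.9, 259.7, 250.3]
orientation: [-0.154, -2.699, -0.036]
ft_force: [-3.5, 5.7, 0.3]
width: 53.5
```

```bash
python3 - <<'E'
from h import *
arc(1)
E
```

```text
theta 35.04 r 313.4 lat 0.1 tilt -25.13 tilt+theta 9.91 F [-3.5  5.7  0.3] M [ 1.05  0.3  -0.76] w 53.53591017368604 t 15.4 q [ 0.37  0.47  1.59  0.2   1.48 -1.15]
row [-0.1    0.001 -0.536] [0.001 1.    0.002]
```

apply_moves:
  series:
    - [[-0.1,0,-0.536,0,1,0,0],[-0.1,0,-0.536,0,1,0,0],[-0.1,0,-0.536,0,1,0,0],[-0.1,0,-0.536,0,1,0,0],[-0.1,0,-0.536,0,1,0,0],[-0.1,0,-0.536,0,1,0,0],[-0.1,0,-0.536,0,1,0,0],[-0.1,0,-0.536,0,1,0,0],[-0.1,0,-0.536,0,1,0,0],[-0.1,0,-0.536,0,1,0,0],[0,0,0,0,0,0,0],[0,0,0,0,0,0,0]]

```text
t: 16.6
ee_pos: [509.3, 255.4, 292.3]
orientation: [-0.142, -2.526, -0.047]
ft_force: [-1.4, 5.5, -2.0]
width: 53.9
```

```bash
python3 - <<'E'
from h import *
H,h,ax=arc(1)
a=grab('scene','s4')
# predicted lid side corners at 45 deg (lid front top edge is 292 from hinge, +18 above hinge plane)
for th in(40,45,50):
  t=np.radians(th);f=lambda X,Z,y:proj(a,H+h*(-X*np.cos(t)+Z*np.sin(t))+np.array([0,0,X*np.sin(t)+Z*np.cos(t)])+ax*y).round(0).tolist()
  print(th,'front top corners',f(292,18,206),f(292,18,-206),'back',f(2,18,206),f(2,18,-206))
E
```

```text
theta 45.15 r 313.4 lat -0.2 tilt -35.1 tilt+theta 10.05 F [-1.4  5.5 -2. ] M [ 1.19 -0.23 -1.27] w 53.934292864492726 t 16.6 q [ 0.32  0.56  1.4   0.25  1.74 -1.17]
row [-0.102  0.001 -0.536] [-0.     1.     0.002]
40 front top corners [503.0, 144.0] [356.0, 138.0] back [507.0, 247.0] [352.0, 239.0]
45 front top corners [507.0, 142.0] [356.0, 136.0] back [507.0, 248.0] [352.0, 239.0]
50 front top corners [510.0, 140.0] [357.0, 134.0] back [507.0, 249.0] [351.0, 240.0]
```

View pics/s4.png

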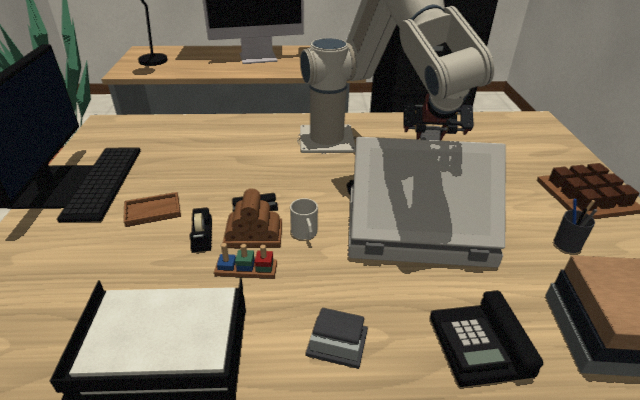

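The lid is up. Its front corners are at about (356,138) and (505,143), matching the 45° prediction of (356,136) and (507,142). The pile is standing with roller6 on top, and the bystanders are in place. I'll let it settle, recheck, and hand in.

apply_moves:
  series:
    - [[0,0,0,0,0,0,0],[0,0,0,0,0,0,0],[0,0,0,0,0,0,0],[0,0,0,0,0,0,0],[0,0,0,0,0,0,0],[0,0,0,0,0,0,0]]

```text
t: 17.25
ee_pos: [509.2, 255.4, 292.3]
orientation: [-0.142, -2.526, -0.047]
ft_force: [-0.5, 5.4, -1.6]
width: 53.9
```

```bash
python3 - <<'E'
from h import *
arc(1); print(np.abs(ctrl.get_obs()['qvel']).max())
print(ctrl.close_job())
E
```

```text
theta 45.14 r 313.4 lat -0.2 tilt -35.07 tilt+theta 10.07 F [-0.5  5.4 -1.6] M [ 1.23 -0.3  -1.31] w 53.89359726236541 t 17.25 q [ 0.32  0.56  1.4   0.25  1.74 -1.17]
row [-0.102  0.001 -0.536] [-0.     1.     0.002]
0.0016617188514323562
the job is handed in; nothing more can be done
None
```

The roller is on top of the pyramid, and the gripper is holding the scanner lid still at about 45 degrees. I handed the job in at 17.25 s.

- **Roller:** I took it off the lid and lowered it into the gap between the upper two rollers until they took its weight, then let go. The picture after release showed it sitting in line with them, with the pile standing.
- **Lid:** I gripped the tab across its width and raised it along the hinge arc. The last reading, worked out from the tool pose, was 45.1 degrees with the arm essentially still and the grip at 54 mm, the tab's full width. In the last picture the lid's corners lay within about 2 pixels of the 45-degree prediction.
- **Surroundings:** in the last picture the things in view were where they started. The mouse and glasses case were hidden behind the lid, so I couldn't check those two at the end.

**Checks that disagreed:**
- The top and wrist cameras differed by 3–4 mm on where the roller and tab were.
- A steady side force of about 5–6 N stayed on the grip, probably because it is slightly off-centre on the tab.
- My readings suggest the roller, just before release, may have nudged one upper roller and the outer bottom ones by 2–3 mm. That is close to how well I could read the picture.

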